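# Point out the landmarks on a limb model for the logger

## Task

Start the landmark logger by pressing the green button fully down and letting it go. Then point with the fingertips at the red marker on the limb model from directly above, two or three centimetres clear of it, and stay there for two seconds; after that point at the blue marker in the same way and finish there, still pointing at it. Do not touch the limb model, its stand or its markers, do not press the white button, and leave everything else on the bench where it is.

Things in the scene. Friction and masses are not known exactly. Their poses are not given: they have to be found in the camera images.
- start (a joint): travel of the green start button, a round spring push button (36 mm across) on a round black housing (52 mm across, 12 mm high) fixed to the bench, its top 22 mm above the bench: 0 when up, 0.006 m fully down; it takes about 5 N to push fully down and springs back by itself
- start_top (a point): centre of the top face of the green button (it rides down with the button); it is pressed straight down from here
- clear (a joint): travel of the white button (36 mm across, otherwise the same as the green one), which would clear the log and stays unpressed: 0 when up, 0.006 m fully down; it stands at least 70 mm from the green one, centre to centre, and which of the two is nearer the robot changes
- clear_top (a point): centre of the top face of the white button
- limb_stand: plywood stand, fixed: base board 220 mm (x) by 420 mm (y) by 18 mm, an upright plywood plate 220 mm wide and 243 mm high at its +y end (200 to 218 mm from the origin), and a skin-coloured rigid limb model 382 mm long and 84 to 104 mm thick that sticks out from the plate along -y, level, its axis 145 mm above the bench; an open black tub 90 mm high at its rim stands beneath the limb. Origin on the bench below the limb's axis; the base board reaches from y = -195 to +225 mm
- red_marker: red round landmark marker, 26 mm across, fixed on the top line of the limb and standing up about 8 mm from it, its top 196 mm above the bench; the origin is the centre of its flat top face, z up. Red, yellow and blue markers stand in a row along the limb, at least 70 mm apart, and their order changes
- yellow_marker: yellow marker, the same in size, not to be pointed at; origin at the centre of its top face
- blue_marker: blue marker, the same in size; origin at the centre of its top face
- tape: loose roll of grey tape lying flat, 96 mm across, 25 mm high; origin at the centre of its underside
- spatula: loose spatula lying on the bench beyond the stand
- cup: loose white plastic cup, 72 mm across, 80 mm high, near the front of the stand; origin at the centre of its underside
- sealant: loose white jar of sealant with a yellow cap, 60 mm across, 75 mm high; origin at the centre of its underside
- screwdriver: loose screwdriver lying on the bench
- mug: loose blue mug, 80 mm across, 90 mm high; origin at the centre of its underside
- pylon: loose aluminium prosthesis pylon standing upright, 48 mm across its foot, 140 mm high; origin at the centre of its underside

How it is judged:
On the way, in this order (a step that is already met when the one before it is completed fails the run):
1. the green button is pressed down (at least 4.5 of its 6 mm) (value of joint start above 0.0045 m), for 0.05 s.
2. the green button is let go (value of joint start below 0.001 m), for 0.1 s.
3. the gripper points at the red marker from above, without contact, for 1.5 s: grasp point within 20 mm sideways and 20 to 70 mm above it (the fingertips just above it) (horizontal distance between the grasp point and red_marker below 0.02 m and z of the grasp point in the frame of red_marker between 0.02 and 0.07 m), for 1.5 s.
4. the gripper points at the blue marker in the same way (horizontal distance between the grasp point and blue_marker below 0.02 m and z of the grasp point in the frame of blue_marker between 0.02 and 0.07 m), for 0.2 s.
At the end, for the whole second after the job is handed in: The gripper still points at the blue marker without contact (grasp point within 20 mm sideways and 20 to 70 mm above the marker's top), both buttons are up, and every loose thing is within 15 mm of where it started (all of step 4 and value of joint each of start, clear below 0.001 m and distance of each of tape, spatula, cup, sealant, screwdriver, mug, pylon from where it was at the start of the episode below 0.015 m); the robot touches nothing.
It fails at once if the limb model, its stand or a marker is touched (over 0.5 N) (contact force between any of the fingers, the arm and limb_stand above 0.5 N or contact force between any of the fingers, the arm and red_marker above 0.5 N or contact force between any of the fingers, the arm and yellow_marker above 0.5 N or contact force between any of the fingers, the arm and blue_marker above 0.5 N).
It fails at once if the white button is pressed (over 2 mm) (value of joint clear above 0.002 m).
It fails at once if a loose thing is lifted, carried or pushed more than 15 mm (distance of any of tape, spatula, cup, sealant, screwdriver, mug, pylon from where it was at the start of the episode above 0.015 m).
It also fails if it takes over 48 s, if anything falls off the work surface, if the arm or the gripper's body presses on something with over 40 N, if the wrist force passes 120 N, or if a joint passes its speed limit or range.

## Robot

A 6-joint arm with a two-finger parallel gripper is mounted at the origin on the work surface. World frame = base frame: x ahead of the robot, y to its left, z up, the work surface at z = 0. Lengths are in m, angles in rad, forces in N, time in s.
With the tool pointing down it reaches from about 0.35 to 0.925 m from the base axis. Payload 6.4 kg.
Tool frame: the origin (TCP) lies at the very end of the fingers, on their centre line; the grasp point (between the pads) lies 19 mm behind it; z points along the fingers, x is the direction in which the jaws open and shut, and the axes are right-handed (so a half turn about z gives the same grasp; the last joint's range is limited). The gripper opens to 94 mm and grips with 3 to 60 N. Pads are 16 mm wide; open, the fingers measure 119 mm over their backs; the gripper's body (75 mm by 177 mm) begins 78 mm behind the grasp point.
Start: joints at [1.032, 0.245, 1.558, -0, 1.339, -0.174], TCP at [0.232, 0.607, 0.205] pointing down, gripper open.
Joint ranges: [-3.13, 3.13], [-1.02, 2.26], [0.13, 2.54], [-0.95, 4.09], [0.21, 2.88], [-2.74, 2.74]. Speed limits (rad/s): [2.57, 2.57, 3.14, 3.14, 3.14, 3.14].

## Interface

Orientations are given as [roll, pitch, yaw] about the fixed x, y, z axes, in that order (R = Rz(yaw) Ry(pitch) Rx(roll)).
In Python, from cell import * gives the robot as it stands.
- The arm moves only by the shell command python3 -m handwheel 'ROWS' [OPENING] [FORCE]. ROWS is JSON, one flat list of numbers, 6 for each row, row after row: the shift along the tool's x, y, z scaled (see below), then the turn, a rotation vector about the tool's x, y, z scaled (see below). In form: [tx, ty, tz, wx, wy, wz, tx, ty, tz, wx, wy, wz, ...]. A call has 1 to 10 rows; each row is the pose to reach, as a shift and turn from the pose measured when the call began, along the tool's axes at that moment; what a row does not reach only later rows make up. The controller multiplies each number of a shift by 0.12 m and each number of a turn by 0.5 rad. A row lasts 1/10 s, in which the tool goes at most 50 mm and 8.59 degrees, less where a joint would pass 70% of its speed; a pose out of reach is approached as far as the arm can. A call with a number of a shift or a turn outside -1 to 1 is refused whole. A call with a gripper value outside its range is refused whole. OPENING is the opening, from -1 (shut) to 1 (fully open), so that 0 is half open, set as the call begins (- or left out, the last holds). The fingers move at their own pace and stop on an object; FORCE is the grip in N (left out, the last holds). Time passes only in rows, so rows that repeat a pose let the fingers close. It gives the time, the measured TCP pose, the force and the opening at its end, in the units of the state.
- read_state(): the state, without advancing time (a new reading comes with each control period).
- grab_frame(name): name is "side" or "top"; returns a dict with "color" (400x640x3 uint8, red, green, blue), "fx", "fy", "cx", "cy" (pixels), "R" (3x3) and "t" (3): a world point X has camera coordinates R X + t. Camera axes: x right, y down, z forward; pixel columns grow to the right and rows downward; lengths in m; the calibration is good to about 2 mm. A picture is of the moment at which its call begins. There is no depth.
- hand_in(): hands the job in, once; it reports no verdict.
Trained networks look in a picture, given as the dict that the camera call returned (one of the last four; its "shot" number tells which), for a name from the list of things; names that differ only in an ending like _2 or _b are one class to them, and where a whole thing is asked for, a point or a joint stands for the part that bears it (a point fixed in the world has none). Each returns a list of dicts, best first, with "confidence" (0 to 1); they miss things now and then, are a little off and sometimes report something else, mostly with a low value. They report only what shows in the picture. A call takes as long as a camera call.
- boxes_of(query, picture): "centre" ([x, y, z] in m, in world coordinates, good to about 4 mm: the middle of the surface that is visible of it).
- outline_of(query, picture): "region" (400x640 bool, what is visible of it).
- place_of(query, picture): "centre" ([x, y, z] in m, in world coordinates, good to about 4 mm: a listed point, or the origin of a listed thing).
The state is a dict: "t": time; "joints": joint angles; "dq": joint speeds; "joint_torque": joint torques, N m; "tcp_pos": TCP position; "ee_rot": TCP orientation; "wrist_force": force on the tool from outside, world axes, zero at the start; "torque": the same for the moment, N m; "gripper_width": opening from 0.0 (shut) to 1.0 (fully open).
Only numpy, scipy, OpenCV 4.12 (cv2) and the standard library are available. Lean on these libraries where they do the work, as an engineer would, in place of code of your own. Each camera call takes 0.05 s, during which the arm holds its last target. There are 200 camera calls.

## Working session

There is one attempt and no reset: what is moved stays moved. The work goes in short steps, Python scripts to look and compute and a shell command to move; the robot and the scene stay as the last step left them, time stands still between calls to the robot, and variables do not carry over. Pictures are saved under pics/ and viewed, about 8 in all and at most 12, crops included, and the job is handed in when it is done.

```bash
mkdir -p pics
cat > look.py <<'E'
from cell import *
import cv2, numpy as np
def proj(f,X):
    c=f["R"]@np.array(X)+np.array(f["t"]); return f["fx"]*c[0]/c[2]+f["cx"], f["fy"]*c[1]/c[2]+f["cy"]
E
python3 - <<'E'
from look import *
s=read_state(); print(s["t"],s["tcp_pos"],s["ee_rot"],s["gripper_width"])
fs={n:grab_frame(n) for n in("top","side")}
for n,f in fs.items():
    for q in "start_top clear_top red_marker yellow_marker blue_marker limb_stand cup tape sealant mug pylon spatula screwdriver".split():
        r=place_of(q,f)[:2]
        print(n,q,[(np.round(d["centre"],3).tolist(),round(d["confidence"],2),np.round(proj(f,d["centre"])).tolist()) for d in r])
    cv2.imwrite(f"pics/{n}0.png",f["color"][:,:,::-1])
E
```

```text
0.0 [0.23157002 0.60671086 0.20434944] [-3.14125170e+00  1.88126179e-03  1.20601950e+00] 0.998073855380667
top start_top [([0.435, -0.37, 0.019], 0.45, [425.0, 239.0])]
top clear_top [([0.565, -0.321, 0.023], 0.55, [411.0, 203.0])]
top red_marker [([0.59, 0.088, 0.194], 0.5, [296.0, 186.0])]
top yellow_marker [([0.587, 0.039, -0.001], 0.7, [312.0, 196.0]), ([0.588, 0.003, 0.197], 0.51, [322.0, 187.0])]
top blue_marker [([0.585, -0.092, 0.199], 0.49, [352.0, 189.0])]
top limb_stand [([0.586, 0.038, -0.004], 0.83, [312.0, 196.0]), ([0.588, 0.002, 0.198], 0.4, [323.0, 187.0])]
top cup [([0.377, -0.206, 0.002], 0.6, [378.0, 255.0])]
top tape [([0.721, -0.234, -0.002], 0.79, [386.0, 161.0])]
top sealant [([0.618, -0.461, -0.001], 0.73, [447.0, 190.0])]
top mug [([0.424, 0.509, -0.001], 0.59, [181.0, 237.0]), ([0.794, -0.028, 0.0], 0.41, [331.0, 141.0])]
top pylon [([0.599, 0.506, 0.0], 0.82, [185.0, 189.0])]
top spatula [([0.794, -0.027, 0.003], 0.78, [330.0, 141.0])]
top screwdriver [([0.32, 0.291, -0.002], 0.62, [240.0, 268.0])]
side start_top [([0.438, -0.367, 0.023], 0.47, [321.0, 324.0]), ([0.795, -0.03, -0.001], 0.24, [393.0, 233.0])]
side clear_top [([0.561, -0.308, 0.018], 0.53, [360.0, 299.0])]
side red_marker [([0.588, 0.095, 0.198], 0.47, [325.0, 170.0]), ([0.373, -0.208, -0.002], 0.45, [280.0, 292.0])]
side yellow_marker [([0.586, 0.005, 0.193], 0.48, [333.0, 184.0])]
side blue_marker [([0.585, -0.092, 0.193], 0.42, [343.0, 199.0]), ([0.588, 0.094, 0.2], 0.25, [325.0, 170.0])]
side limb_stand [([0.588, 0.043, -0.002], 0.82, [328.0, 231.0])]
side cup [([0.374, -0.208, -0.001], 0.69, [281.0, 292.0])]
side tape [([0.372, -0.208, -0.002], 0.22, [280.0, 292.0])]
side sealant []
side mug [([0.42, 0.502, 0.001], 0.59, [257.0, 178.0])]
side pylon [([0.372, -0.208, -0.0], 0.47, [280.0, 292.0])]
side spatula [([0.796, -0.031, 0.0], 0.59, [394.0, 233.0])]
side screwdriver [([0.317, 0.291, 0.002], 0.71, [238.0, 204.0])]
```

View pics/top0.png

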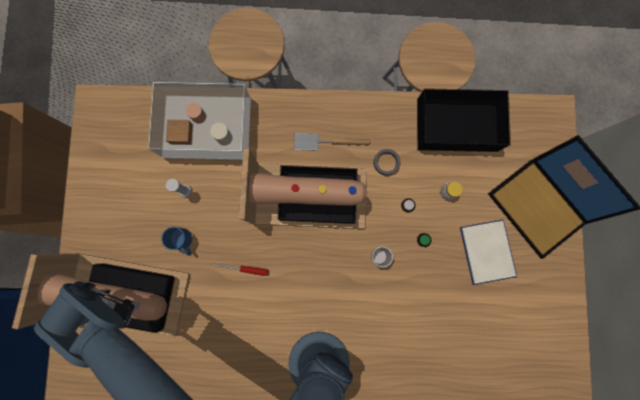

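View pics/side0.png

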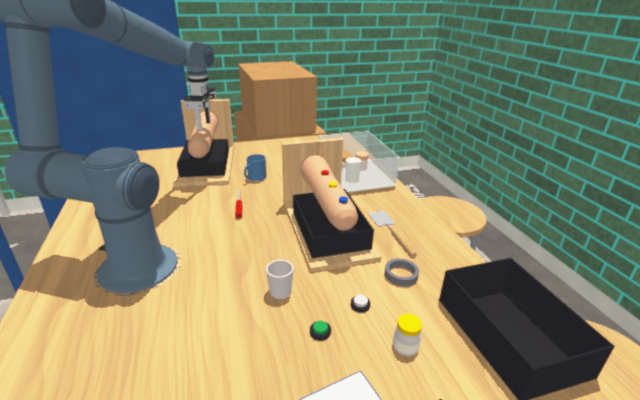

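```bash
python3 - <<'E'
from look import *
for n in("top","side"):
    f=grab_frame(n)
    for q,z,p in(("start_top",.022,(.436,-.369,.022)),("clear_top",.022,(.563,-.315,.022)),("red_marker",.196,(.589,.092,.196)),("blue_marker",.196,(.585,-.092,.196))):
        u,v=map(int,proj(f,p)); w=14
        c=cv2.cvtColor(f["color"],cv2.COLOR_RGB2HSV).astype(int)[v-w:v+w,u-w:u+w]; h,s,V=c[...,0],c[...,1],c[...,2]
        m={"start_top":(abs(h-65)<22)&(s>120)&(V>50),"clear_top":(s<70)&(V>120),"red_marker":((h<6)|(h>172))&(s>170),"blue_marker":(abs(h-112)<14)&(s>120)}[q]
        ys,xs=np.nonzero(m); a,b=xs.mean()+u-w,ys.mean()+v-w
        d=f["R"].T@np.array([(a-f["cx"])/f["fx"],(b-f["cy"])/f["fy"],1]); C=-f["R"].T@f["t"]
        print(n,q,m.sum(),round(a),round(b),np.round(C+d*(z-C[2])/d[2],4))
E
python3 -m handwheel '[0,0,-0.3,0,0,0, 0,0,-0.6,0,0,-0.1, 0,0,-0.9,0,0,-0.3, 0,0,-1,0,0,-0.5, 0,0,-1,0,0,-0.73, 0,0,-1,0,0,-0.73, 0,0,-1,0,0,-0.73]' -1
```

```text
top start_top 86 424 240 [ 0.4341 -0.3681  0.022 ]
top clear_top 67 409 204 [ 0.5596 -0.3128  0.022 ]
top red_marker 33 295 188 [0.5853 0.0916 0.196 ]
top blue_marker 36 352 190 [ 0.5826 -0.0919  0.196 ]
side start_top 169 320 327 [ 0.4339 -0.3749  0.022 ]
side clear_top 151 360 300 [ 0.5588 -0.3168  0.022 ]
side red_marker 23 324 172 [0.5845 0.0868 0.196 ]
side blue_marker 38 343 199 [ 0.5813 -0.099   0.196 ]
t: 2.2
tcp_pos: [0.2318, 0.607, 0.3249]
ee_rot: [-3.141, 0.001, 1.569]
wrist_force: [-0.7, -0.3, -0.1]
gripper_width: 0.438
```

```bash
M='x'
python3 -m handwheel '[-0.25,0.25,0,0,0,0, -0.5,0.5,0,0,0,0, -0.75,0.75,0,0,0,0, -1,1,0,0,0,0, -1,1,0,0,0,0]' -1
python3 -m handwheel '[-0.25,0.2,0,0,0,0, -0.5,0.4,0,0,0,0, -0.75,0.6,0,0,0,0, -1,0.8,0,0,0,0, -1,0.8,0,0,0,0]' -1
python3 -m handwheel '[-0.25,0,0,0,0,0, -0.5,0,0,0,0,0, -0.75,0,0,0,0,0, -1,0,0,0,0,0, -1,0,0,0,0,0]' -1
```

```text
t: 2.7
tcp_pos: [0.3543, 0.4838, 0.3242]
ee_rot: [-3.141, 0.002, 1.561]
wrist_force: [-1.5, 0.9, -0.8]
gripper_width: 0.019
t: 3.2
tcp_pos: [0.4508, 0.3607, 0.3237]
ee_rot: [-3.14, 0.003, 1.555]
wrist_force: [0.2, 1.4, -0.1]
gripper_width: 0.006
t: 3.7
tcp_pos: [0.4484, 0.2398, 0.3239]
ee_rot: [-3.14, 0.004, 1.552]
wrist_force: [0.1, 0.3, 0.6]
gripper_width: 0.008
```

```bash
python3 -m handwheel '[-0.25,0,0,0,0,0, -0.5,0,0,0,0,0, -0.75,0,0,0,0,0, -1,0,0,0,0,0, -1,0,0,0,0,0]' -1
python3 -m handwheel '[-0.25,0,0,0,0,0, -0.5,0,0,0,0,0, -0.75,0,0,0,0,0, -1,0,0,0,0,0, -1,0,0,0,0,0]' -1
python3 -m handwheel '[-0.25,0,0,0,0,0, -0.5,0,0,0,0,0, -0.75,0,0,0,0,0, -1,0,0,0,0,0, -1,0,0,0,0,0]' -1
python3 -m handwheel '[-0.25,0,0,0,0,0, -0.5,0,0,0,0,0, -0.75,0,0,0,0,0, -1,0,0,0,0,0, -1,0,0,0,0,0]' -1
python3 -m handwheel '[-0.25,0,0,0,0,0, -0.5,0,0,0,0,0, -0.75,0,0,0,0,0, -1,0,0,0,0,0, -1,0,0,0,0,0, -1,0,0,0,0,0]' -1 | tee /dev/stderr >/dev/null
python3 -c "
from look import *
s=read_state();print(s['joints'])"
```

```text
t: 4.2
tcp_pos: [0.4462, 0.1192, 0.3242]
ee_rot: [-3.14, 0.003, 1.549]
wrist_force: [-0.5, 0.6, -0.6]
gripper_width: 0.007
t: 4.7
tcp_pos: [0.4439, -0.0012, 0.3245]
ee_rot: [-3.14, 0.003, 1.546]
wrist_force: [0.2, 0.0, -0.5]
gripper_width: 0.004
t: 5.2
tcp_pos: [0.4417, -0.1215, 0.3245]
ee_rot: [-3.139, 0.002, 1.544]
wrist_force: [0.7, 0.0, -0.5]
gripper_width: 0.006
t: 5.7
tcp_pos: [0.4394, -0.2416, 0.3242]
ee_rot: [-3.139, 0.001, 1.543]
wrist_force: [-0.4, 0.2, 0.0]
gripper_width: 0.006
[-8.87674172e-01 -2.40825172e-02  1.63532145e+00 -1.70300955e-03
  1.53253446e+00 -2.43139114e+00]t: 6.3
tcp_pos: [0.4373, -0.3596, 0.324]
ee_rot: [-3.139, -0.001, 1.544]
wrist_force: [-0.5, 1.4, 0.4]
gripper_width: 0.007
```

```bash
python3 -m handwheel '[-0.08,-0.02,0.25,0,0,0, -0.08,-0.02,0.5,0,0,0, -0.08,-0.02,0.75,0,0,0, -0.08,-0.02,1,0,0,0, -0.08,-0.02,1,0,0,0]' -1
python3 -m handwheel '[0,0,0.25,0,0,0, 0,0,0.5,0,0,0, 0,0,0.75,0,0,0, 0,0,1,0,0,0, 0,0,1,0,0,0]' -1
python3 -m handwheel '[0,0,0.15,0,0,0, 0,0,0.3,0,0,0, 0,0,0.35,0,0,0, 0,0,0.35,0,0,0]' -1
python3 - <<'E'
from look import *
o=[]
for n in("top","side"):
    f=grab_frame(n)
    for q in("start_top","red_marker","blue_marker"): print(n,q,[(np.round(d["centre"],3).tolist(),round(d["confidence"],2)) for d in place_of(q,f)[:1]])
    u,v=map(int,proj(f,(.435,-.369,.022))); c=f["color"][max(v-35,0):v+35,u-50:u+50,::-1]
    o.append(cv2.resize(c,(600,int(600*c.shape[0]/c.shape[1]))) if 0 else cv2.resize(c,(400,280)))
cv2.imwrite("pics/b1.png",np.hstack(o))
E
```

```text
t: 6.8
tcp_pos: [0.4334, -0.3646, 0.1995]
ee_rot: [-3.134, -0.008, 1.546]
wrist_force: [-0.2, -0.3, -0.8]
gripper_width: 0.004
t: 7.3
tcp_pos: [0.4318, -0.3607, 0.0773]
ee_rot: [-3.13, -0.013, 1.547]
wrist_force: [0.6, 0.9, -0.8]
gripper_width: 0.006
t: 7.7
tcp_pos: [0.4321, -0.3603, 0.0366]
ee_rot: [-3.131, -0.012, 1.548]
wrist_force: [0.4, -0.8, 0.1]
gripper_width: 0.003
top start_top [([0.585, -0.092, 0.197], 0.41)]
top red_marker [([0.588, 0.091, 0.196], 0.44)]
top blue_marker [([0.586, -0.09, 0.196], 0.52)]
side start_top [([0.321, 0.293, 0.003], 0.58)]
side red_marker [([0.592, 0.094, 0.2], 0.52)]
side blue_marker [([0.586, 0.094, 0.201], 0.46)]
```

View pics/b1.png

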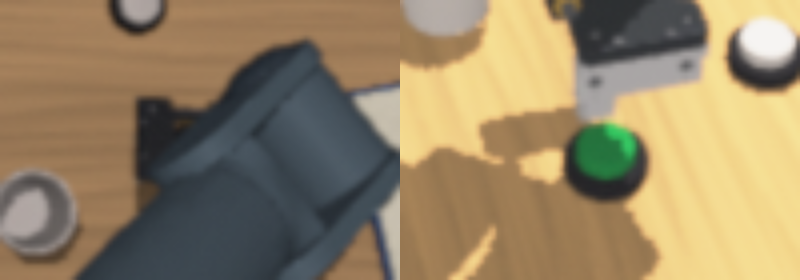

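```bash
python3 -m handwheel '[-0.07,0.02,0,0,0,0, -0.07,0.02,0.06,0,0,0, -0.07,0.02,0.12,0,0,0, -0.07,0.02,0.16,0,0,0, -0.07,0.02,0.18,0,0,0, -0.07,0.02,0.18,0,0,0, -0.07,0.02,0.18,0,0,0]' -1
```

```text
t: 8.8
tcp_pos: [0.4337, -0.3692, 0.016]
ee_rot: [-3.13, -0.012, 1.547]
wrist_force: [-5.4, 3.5, 15.5]
gripper_width: 0.007
```

The button has bottomed out: z = 0.016 with 15 N on the wrist. Next I retreat, and fix the small tilt on the way up.

```bash
python3 -m handwheel '[0,0,-0.1,0,0,0, 0,0,-0.25,0,0,0, 0,0,-0.5,0,0,0, 0,0,-0.75,0,0,0, 0,0,-1,0,0,0, 0,0,-1,0,0,0]' -1
python3 -m handwheel '[0,0,-0.25,0,0,0, 0,0,-0.5,0,0,0, 0,0,-0.75,0,0,0, 0,0,-1,0,0,0, 0,0,-1,0,0,0]' -1
python3 -m handwheel '[0,0,-0.25,0,0,0, 0,0,-0.4,0,0,0, 0,0,-0.4,0,0,0]' -1
python3 - <<'E'
from look import *
f=grab_frame("side")
print([(np.round(d["centre"],3).tolist(),round(d["confidence"],2)) for d in place_of("start_top",f)[:1]])
from scipy.spatial.transform import Rotation as R
s=read_state(); r=R.from_euler("xyz",s["ee_rot"]); g=R.from_euler("xyz",[np.pi,0,np.pi/2])
print(s["t"],s["tcp_pos"],(r.inv()*g).as_rotvec()/.5,[r.inv().apply(np.array(p)-s["tcp_pos"])/.12 for p in((.586,.091,.221),(.584,-.092,.221))])
E
```

```text
t: 9.4
tcp_pos: [0.4369, -0.3727, 0.1403]
ee_rot: [-3.135, -0.006, 1.547]
wrist_force: [0.8, -0.7, -0.2]
gripper_width: 0.008
t: 9.9
tcp_pos: [0.4388, -0.3748, 0.2636]
ee_rot: [-3.139, -0.001, 1.548]
wrist_force: [0.4, -0.7, 1.0]
gripper_width: 0.004
t: 10.2
tcp_pos: [0.4394, -0.3754, 0.3121]
ee_rot: [-3.14, 0.0, 1.548]
wrist_force: [0.1, -0.5, 0.3]
gripper_width: 0.005
[([0.44, -0.366, 0.026], 0.67)]
10.3 [ 0.43857349 -0.37432324  0.30900621] [-0.00961482 -0.00762054 -0.04637289] [array([3.90236429, 1.1419018 , 0.74250972]), array([2.37739872, 1.16058178, 0.73669401])]
```

```bash
python3 -m handwheel '[0.25,0.1,0,0,0,-0.04, 0.5,0.2,0,0,0,-0.04, 0.75,0.3,0,0,0,-0.04, 1,0.4,0,0,0,-0.04, 1,0.4,0,0,0,-0.04]' -1
python3 -m handwheel '[0.25,0.1,0,0,0,0, 0.5,0.2,0,0,0,0, 0.75,0.3,0,0,0,0, 1,0.4,0,0,0,0, 1,0.4,0,0,0,0]' -1
python3 -m handwheel '[0.25,0.1,0,0,0,0, 0.5,0.2,0,0,0,0, 0.75,0.3,0,0,0,0, 1,0.3,0,0,0,0, 1,0.3,0,0,0,0]' -1
python3 -m handwheel '[0.25,0,0,0,0,0, 0.5,0,0,0,0,0, 0.75,0,0,0,0,0, 0.9,0,0,0,0,0, 0.9,0,0,0,0,0]' -1
python3 - <<'E'
from look import *
from scipy.spatial.transform import Rotation as R
s=read_state(); r=R.from_euler("xyz",s["ee_rot"]); g=R.from_euler("xyz",[np.pi,0,np.pi/2])
print(s["t"],s["tcp_pos"],(r.inv()*g).as_rotvec()/.5,r.inv().apply(np.array((.586,.091,.221))-s["tcp_pos"])/.12)
E
```

```text
t: 10.8
tcp_pos: [0.4895, -0.2521, 0.3062]
ee_rot: [-3.134, -0.007, 1.572]
wrist_force: [-0.5, 0.2, -0.1]
gripper_width: 0.006
t: 11.3
tcp_pos: [0.5373, -0.1299, 0.3045]
ee_rot: [-3.131, -0.009, 1.575]
wrist_force: [0.7, 0.1, -0.0]
gripper_width: 0.007
t: 11.8
tcp_pos: [0.5723, -0.0085, 0.3034]
ee_rot: [-3.128, -0.01, 1.578]
wrist_force: [-0.1, -0.0, -0.5]
gripper_width: 0.004
t: 12.3
tcp_pos: [0.5713, 0.0993, 0.3032]
ee_rot: [-3.126, -0.009, 1.579]
wrist_force: [-0.1, -1.0, -0.4]
gripper_width: 0.003
12.3 [0.57127849 0.09927955 0.30320105] [-0.03053617 -0.01859013  0.01626425] [-0.07638916  0.13252713  0.68238469]
```

```bash
python3 -m handwheel '[-0.08,0.13,0,-0.03,-0.02,0.02, -0.08,0.13,0.15,-0.03,-0.02,0.02, -0.08,0.13,0.3,-0.03,-0.02,0.02, -0.08,0.13,0.45,-0.03,-0.02,0.02, -0.08,0.13,0.58,-0.03,-0.02,0.02, -0.08,0.13,0.65,-0.03,-0.02,0.02, -0.08,0.13,0.67,-0.03,-0.02,0.02, -0.08,0.13,0.67,-0.03,-0.02,0.02]' -1
python3 - <<'E'
from look import *
o=[]
for n in("top","side"):
    f=grab_frame(n)
    u,v=map(int,proj(f,(.586,.091,.2))); c=f["color"][v-35:v+35,u-50:u+50,::-1]
    o.append(cv2.resize(c,(400,280)))
cv2.imwrite("pics/r1.png",np.hstack(o))
E
```

```text
t: 13.1
tcp_pos: [0.586, 0.09, 0.2226]
ee_rot: [3.142, 0.001, 1.568]
wrist_force: [0.0, -0.0, -0.3]
gripper_width: 0.004
```

View pics/r1.png

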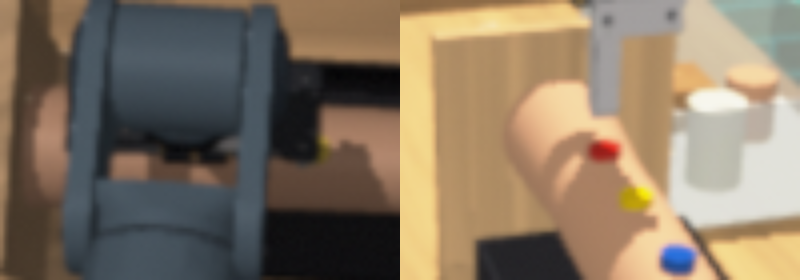

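The side crop shows the fingertip at about (605,112), directly above the red marker at (605,150) and clear of it; the top view is hidden by the arm. I hold here for over 2 s, then rise and go to blue.

```bash
python3 -m handwheel '[0,0,0,0,0,0, 0,0,0,0,0,0, 0,0,0,0,0,0, 0,0,0,0,0,0, 0,0,0,0,0,0, 0,0,0,0,0,0, 0,0,0,0,0,0, 0,0,0,0,0,0, 0,0,0,0,0,0, 0,0,0,0,0,0]' -1
python3 -m handwheel '[0,0,0,0,0,0, 0,0,0,0,0,0, 0,0,0,0,0,0, 0,0,0,0,0,0, 0,0,0,0,0,0, 0,0,0,0,0,0, 0,0,0,0,0,0, 0,0,0,0,0,0, 0,0,0,0,0,0, 0,0,0,0,0,0]' -1
python3 -m handwheel '[0,0,0,0,0,0, 0,0,0,0,0,0, 0,0,0,0,0,0, 0,0,-0.15,0,0,0, 0,0,-0.3,0,0,0, 0,0,-0.5,0,0,0, 0,0,-0.5,0,0,0]' -1
python3 -m handwheel '[-0.25,0,0,0,0,0, -0.5,0,0,0,0,0, -0.75,0,0,0,0,0, -0.9,0,0,0,0,0, -0.9,0,0,0,0,0]' -1
python3 -m handwheel '[-0.2,0,0,0,0,0, -0.4,0,0,0,0,0, -0.6,0,0,0,0,0, -0.6,0,0,0,0,0]' -1
python3 - <<'E'
from look import *
from scipy.spatial.transform import Rotation as R
s=read_state(); r=R.from_euler("xyz",s["ee_rot"]); g=R.from_euler("xyz",[np.pi,0,np.pi/2])
print(s["t"],s["tcp_pos"],(r.inv()*g).as_rotvec()/.5,r.inv().apply(np.array((.584,-.092,.221))-s["tcp_pos"])/.12)
E
```

```text
t: 14.2
tcp_pos: [0.5864, 0.0904, 0.2235]
ee_rot: [3.14, 0.001, 1.569]
wrist_force: [0.3, -0.2, -0.5]
gripper_width: 0.007
t: 15.2
tcp_pos: [0.5864, 0.0904, 0.2235]
ee_rot: [3.14, 0.001, 1.569]
wrist_force: [-0.0, 0.7, 0.7]
gripper_width: 0.005
t: 15.9
tcp_pos: [0.5881, 0.0904, 0.2874]
ee_rot: [3.133, 0.001, 1.569]
wrist_force: [0.1, 0.0, 1.2]
gripper_width: 0.006
t: 16.4
tcp_pos: [0.5874, -0.0193, 0.286]
ee_rot: [3.135, 0.001, 1.566]
wrist_force: [-0.6, 0.7, -0.5]
gripper_width: 0.005
t: 16.8
tcp_pos: [0.5869, -0.0923, 0.285]
ee_rot: [3.136, 0.001, 1.564]
wrist_force: [0.1, -0.8, -0.5]
gripper_width: 0.006
16.8 [ 0.58688173 -0.09229722  0.28504363] [ 0.01108201  0.00134693 -0.01395524] [ 0.00265824 -0.02698916  0.5335539 ]
```

```bash
python3 -m handwheel '[0,-0.02,0.1,0.01,0,0, 0,-0.02,0.25,0.01,0,0, 0,-0.02,0.4,0.01,0,0, 0,-0.02,0.5,0.01,0,0, 0,-0.02,0.52,0.01,0,0, 0,-0.02,0.52,0.01,0,0, 0,-0.02,0.52,0.01,0,0, 0,-0.02,0.52,0.01,0,0, 0,-0.02,0.52,0.01,0,0]' -1
python3 - <<'E'
from look import *
f=grab_frame("side"); cv2.imwrite("pics/end.png",f["color"][:,:,::-1])
for n in ("top","side"):
    g=grab_frame(n)
    for q in "start_top clear_top cup mug tape sealant pylon screwdriver spatula".split(): print(n,q,[(np.round(d["centre"],3).tolist(),round(d["confidence"],2)) for d in place_of(q,g)[:1]])
E
```

```text
t: 17.7
tcp_pos: [0.5852, -0.0924, 0.2235]
ee_rot: [3.14, 0.001, 1.564]
wrist_force: [0.3, -0.8, -0.8]
gripper_width: 0.006
top start_top [([0.437, -0.37, 0.022], 0.64)]
top clear_top [([0.563, -0.321, 0.024], 0.43)]
top cup [([0.378, -0.204, -0.0], 0.78)]
top mug [([0.421, 0.51, 0.001], 0.87)]
top tape [([0.722, -0.23, 0.001], 0.53)]
top sealant [([0.615, -0.458, -0.003], 0.73)]
top pylon [([0.598, 0.506, 0.001], 0.54)]
top screwdriver [([0.319, 0.287, 0.001], 0.72)]
top spatula [([0.793, -0.03, -0.001], 0.85)]
side start_top [([0.44, -0.368, 0.022], 0.54)]
side clear_top [([0.565, -0.313, 0.018], 0.71)]
side cup [([0.372, -0.207, 0.001], 0.59)]
side mug [([0.42, 0.506, 0.003], 0.88)]
side tape [([0.715, -0.235, 0.002], 0.66)]
side sealant [([0.617, -0.46, 0.001], 0.59)]
side pylon []
side screwdriver [([0.319, 0.294, 0.002], 0.58)]
side spatula [([0.795, -0.031, 0.001], 0.7)]
```

View pics/end.png

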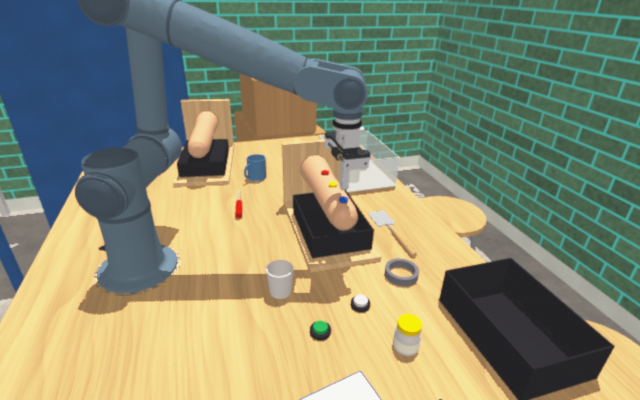

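The picture shows the fingertips at about (344,186), just above the blue marker at (343,200). Everything else is where it was, so I'm handing in.

```bash
python3 -c "
from cell import *
print(hand_in())"
```

```text
the job is handed in; nothing more can be done
None
```

The job is done and handed in at about 18 s of the 48 s allowed; `hand_in()` gave no verdict.

- **Green button:** I pressed it until it bottomed out, with the fingertips at z = 0.016 m and about 15 N on the wrist, then let it go. The last pictures put its top back at 0.022 m.
- **Red marker:** I held the fingertips about 27 mm above it for over 2 s. The side view showed them directly over the marker; the top view was hidden by the arm.
- **Blue marker:** I finished with the fingertips at (0.585, -0.092, 0.2235), about 27 mm above it. My position estimate for the marker is about (0.584, -0.092).

**Last checks:** the wrist force was close to zero, the white button's top read 0.018–0.024 m (up), and every loose thing was within about 7 mm of its first reading, which is close to the networks' accuracy. The side camera did not find the pylon, but the top camera saw it unmoved.

**Readings that disagreed:** while the arm blocked the view just before the press, the networks gave wrong positions for the green button (both cameras) and for the blue marker (side camera). I ignored these because they conflicted with the pictures and the earlier readings.

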